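# Roll the tube up to the pointer

### The job

Roll the black tube that lies on the cork-faced board along it with a fingertip on its top, over and over like a rolling pin, until it lies still with its centre line in line with the brass pointer on the board's edge rail and still square across the board. Only roll it: never pinch, lift or shove it from the side, keep the fingertips above its mid-height whenever they touch it, and do not let it run on past the pointer. Leave the pointer and the other things on the bench where they are.

Things in the scene. Friction and masses are not known exactly. Their poses are not given: they have to be found in the camera images.
- tube_center (a point): Centre, on the axis, of the loose black vacuum tube end: a round cylinder 200 mm long, rolling radius 22 mm, 0.3 kg. Site y runs along its axis; x and z turn as it rolls. On the cork its centre is 72 mm, its top 94 mm above the bench. It rolls without skidding and stops within 10 mm when let go from slow rolling. A finger rolling it by its top goes twice as far as the tube, so use short strokes.
- pointer_tip (a point): Tip of the brass pointer on the rail along the board's -x edge (towards the robot), 58 mm above the bench; its screw head reaches 69 mm. Its axes are the board's: y runs along the rail, the tube's way of rolling. The tube starts 85 to 155 mm away on the +y side and must roll to -y until tube_center has y = 0 in this frame. The tip ends 15 to 23 mm short of the tube's near end, which passes it.
- rolling_board: Fixed plywood board with a cork face on four low feet, 260 mm (its x) by 290 mm (its y); origin under its centre on the bench top, z up. The cork's top is 50 mm above the bench and covers board x -108 to +128 mm, y -142 to +142 mm. The rail with a steel rule is 20 mm wide along the -x edge, its top 56 mm above the bench.

How it is judged:
On the way, in this order (a step that is already met when the one before it is completed fails the run):
1. the tube has rolled a quarter turn on the cork (angle between tube_center's own z axis and vertical above 1.2 rad and height (world z) of tube_center below 0.076 m and distance of tube_center from where it was at the start of the episode below 0.055 m), for 0.02 s.
2. the tube has rolled half a turn on the cork (angle between tube_center's own z axis and vertical above 2.6 rad and height (world z) of tube_center below 0.076 m and distance of tube_center from where it was at the start of the episode below 0.1 m), for 0.02 s.
At the end, for the whole second after the job is handed in: The tube lies at rest on the cork, its centre within 10 mm of the pointer's line along the board, its axis within 0.12 rad of square across the board, the pointer within 6 mm of where it was, and everything is released (y of tube_center in the frame of pointer_tip between -0.01 and 0.01 m and angle between the y axis of tube_center and the x axis of rolling_board, either way round below 0.12 rad and height (world z) of tube_center between 0.069 and 0.0755 m and linear speed of tube below 0.01 m/s and distance of pointer_tip from where it was at the start of the episode below 0.006 m); the robot touches nothing.
It fails at once if the tube is lifted off the cork (more than 8 mm) (height (world z) of tube_center above 0.08 m).
It fails at once if the tube is touched with the fingertips below its mid-height (pushed from the side or straddled) (contact force between the fingers and tube above 0.5 N and height (world z) of the grasp point below 0.091 m).
It fails at once if the tube runs on more than 25 mm past the pointer (y of tube_center in the frame of pointer_tip below -0.025 m).
It fails at once if the pointer is moved (distance of pointer_tip from where it was at the start of the episode above 0.008 m).
It fails at once if a bystander is moved more than 20 mm (distance of any of bench_masking_roll, bench_screw_tin, bench_pencil, bench_tape_measure, bench_chisel_2, bench_file_handle, bench_sanding_block from where it was at the start of the episode above 0.02 m).
It also fails if it takes over 58 s, if anything falls off the work surface, if the arm or the gripper's body presses on something with over 40 N, if the wrist force passes 120 N, or if a joint passes its speed limit or range.

### The arm

A 6-joint arm with a two-finger parallel gripper is mounted at the origin on a cart in front of the work surface, level with it; the furniture and walls round the work are solid. World frame = base frame: x ahead of the robot, y to its left, z up, the work surface at z = 0. Lengths are in m, angles in rad, forces in N, time in s.
With the tool pointing down it reaches from about 0.275 to 0.875 m from the base axis. Payload 12.5 kg.
Tool frame: the origin (TCP) lies at the very end of the fingers, on their centre line; the grasp point (between the pads) lies env.tcp_to_grasp behind it (env.tcp_to_grasp is the distance from the TCP to the grasp point, in m); z points along the fingers, y is the direction in which the jaws open and shut (so a half turn about z gives the same grasp; the last joint's range is limited). The gripper opens to 85 mm and grips with 20 to 120 N. Pads are 22 mm wide; open, the fingers measure 114 mm over their backs; the gripper's body (76 mm by 85 mm) begins 54 mm behind the grasp point. The pads swing forward as they close: fully open they stand 13 mm farther back than shut.
Start: joints at [1.063, 0.351, 1.652, -0, 1.139, -0.085], TCP at [0.226, 0.502, 0.231] pointing down, gripper open.
Joint ranges: [-2.75, 2.75], [-0.79, 2.1], [0.01, 2.65], [-1.57, 4.71], [0.07, 3.14], [-2.87, 2.87]. Speed limits (rad/s): [2.22, 2.22, 2.79, 3.14, 3.14, 3.14].

### API

Orientations are given as a unit quaternion [x, y, z, w].
In Python, from bench import env gives the robot as it stands. Calls block until the motion is done:
- env.reach(position, orientation): joint-space move of the TCP to a pose.
- env.move_linear(position, ori=None, rate=0.15, until_force=None): straight line of the TCP; ori=None keeps the orientation; rate is the mean speed in m/s. With until_force (N) it stops when the force on the tool has changed by that much, and returns True; else False.
- env.goto_joints(angles): joint-space move.
- env.grip(opening, strength=None): opening from 0.0 (shut) to 1.0 (fully open); strength is the grip in N (None keeps the last); returns when the fingers have stopped.
- env.dwell(seconds).
- env.solve_ik(position, orientation): joint angles nearest the present ones, or None.
- env.get_state(): the state.
- env.capture(name): name is "scene" or "top" or "wrist"; returns (picture, depth): 384x512x3 uint8, red, green, blue; 384x512 float32, m along the optical axis (not along the pixel's ray), 0 where there is no reading.
- env.get_calibration(name): a dict with "mtx" (3x3 intrinsics, pixels), "k1" (the pictures are not rectified: a ray, as slopes to the right and down, at radius r is drawn at 1 + k1 r^2 times it, then the intrinsics apply), "rvec" (rotation vector, rad) and "tvec" (3), from world to camera coordinates, as OpenCV has them; the wrist camera has in their place "tool_from_camera" (4x4, takes a point from camera to tool coordinates, whose origin is the TCP and whose axes are the flange's). Camera axes: x right, y down, z forward; pixel columns grow to the right and rows downward; lengths in m; the calibration is good to about 2 mm. A picture is of the moment at which its call begins: read the wrist's pose just before it. get_calibration takes no time and is no camera call.
A pose or a line that the arm cannot do raises env.MotionError and nothing moves.
- env.job_done(): hands the job in, once; it reports no verdict.
The state is a dict: "clock": time; "joints": joint angles; "joint_velocities": joint speeds; "joint_efforts": joint torques, N m; "tcp_pos": TCP position; "tcp_rot": TCP orientation; "wrist_force": force on the tool from outside, world axes, zero at the start; "wrist_torque": the same for the moment, N m; "opening": opening from 0.0 (shut) to 1.0 (fully open).
Only numpy, scipy, OpenCV 4.12 (cv2) and the standard library are available. Lean on these libraries where they do the work, as an engineer would, in place of code of your own. Each camera call takes 0.05 s, during which the arm holds its last target.

## Working session

There is one attempt and no reset: what is moved stays moved. The work goes in short steps, each a Python script; the robot and the scene stay as the last script left them, time stands still between calls to the robot, and variables do not carry over. Pictures are saved under pics/ and viewed, and the job is handed in when it is done.

```bash
ls; mkdir -p pics; python3 - <<'E'
from bench import env
import cv2
for n in ["scene","top","wrist"]:
    p,d=env.capture(n); cv2.imwrite(f"pics/{n}0.png",p[:,:,::-1]); 
    import numpy as np; np.save(f"pics/{n}0d.npy",d)
    print(n,env.get_calibration(n))
s=env.get_state();print(s,env.tcp_to_grasp)
E
```

```text
pics
scene {'mtx': array([[455.27972278,   0.        , 255.49040682],
       [  0.        , 455.27972278, 190.16084069],
       [  0.        ,   0.        ,   1.        ]]), 'k1': -0.14303695924611792, 'rvec': array([ 2.17433636, -0.629819  ,  0.31768947]), 'tvec': array([-0.29886648,  0.32069067,  0.58309508])}
top {'mtx': array([[419.73279246,   0.        , 256.56902503],
       [  0.        , 419.73279246, 190.93837204],
       [  0.        ,   0.        ,   1.        ]]), 'k1': 0.023201832456808208, 'rvec': array([ 2.19848167, -2.19430152,  0.10091039]), 'tvec': array([0.19390691, 0.47372073, 0.90193868])}
wrist {'mtx': array([[283.59697507,   0.        , 255.8102728 ],
       [  0.        , 283.59697507, 188.68007995],
       [  0.        ,   0.        ,   1.        ]]), 'k1': -0.06505875793196608, 'tool_from_camera': array([[ 2.12316321e-04, -9.49114616e-01, -3.14930788e-01,
         8.13845631e-02],
       [ 9.99999950e-01,  2.75500106e-04, -1.56113246e-04,
         5.05294193e-04],
       [ 2.34932829e-04, -3.14930739e-01,  9.49114627e-01,
        -1.42567746e-01],
       [ 0.00000000e+00,  0.00000000e+00,  0.00000000e+00,
         1.00000000e+00]])}
{'clock': 0.15, 'joints': array([ 1.06338599e+00,  3.51111368e-01,  1.65223851e+00, -2.64027639e-06,
        1.13912386e+00, -8.46087562e-02]), 'joint_velocities': array([ 0.00259091, -0.00135507, -0.00300665, -0.00112893,  0.00046514,
       -0.00040226]), 'joint_efforts': array([ 5.49202814e-04, -5.06245244e+01, -2.91500723e+01, -3.44122520e-05,
        3.36896890e-03,  2.36771797e-05]), 'tcp_pos': array([0.22553707, 0.50136303, 0.23089737]), 'tcp_rot': array([ 2.09829151e-01,  9.77737968e-01, -4.21731285e-04, -1.27361801e-04]), 'wrist_force': array([-0.39059077, -0.66415845,  0.29646748]), 'wrist_torque': array([0.05805422, 0.0370065 , 0.021019  ]), 'opening': 1.0000107928982611} 0.0187
```

View pics/top0.png

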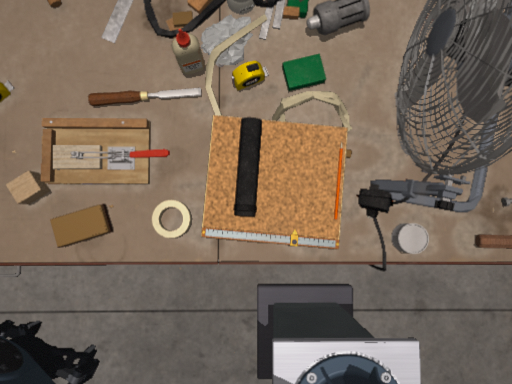

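View pics/scene0.png

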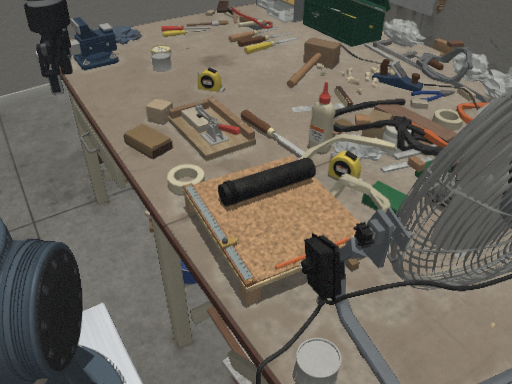

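View pics/wrist0.png

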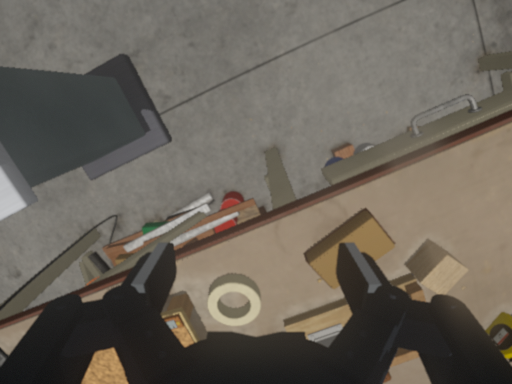

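```bash
cat > h.py <<'E'
import numpy as np, cv2
from bench import env
def ray(cal,px):
    m=cal["mtx"]; px=np.atleast_2d(np.float64(px))
    d=np.array([cal["k1"],0,0,0,0.])
    u=cv2.undistortPoints(px.reshape(-1,1,2),m,d).reshape(-1,2)
    R=cv2.Rodrigues(cal["rvec"])[0]; t=cal["tvec"]
    C=-R.T@t
    D=np.c_[u,np.ones(len(u))]@R
    return C,D
def onplane(cal,px,z):
    C,D=ray(cal,px); s=(z-C[2])/D[:,2]
    return C+D*s[:,None]
def proj(cal,P):
    return cv2.projectPoints(np.atleast_2d(np.float64(P)),cal["rvec"],cal["tvec"],cal["mtx"],np.array([cal["k1"],0,0,0,0.]))[0].reshape(-1,2)
E
python3 - <<'E'
import cv2,numpy as np
p=cv2.imread("pics/top0.png")
c=p[100:260,190:360]; cv2.imwrite("pics/crop1.png",cv2.resize(c,None,fx=3.5,fy=3.5,interpolation=cv2.INTER_NEAREST))
p=cv2.imread("pics/scene0.png")
c=p[140:310,170:370]; cv2.imwrite("pics/crop2.png",cv2.resize(c,None,fx=3.5,fy=3.5,interpolation=cv2.INTER_NEAREST))
E
```

```text
(no output)
```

View pics/crop1.png

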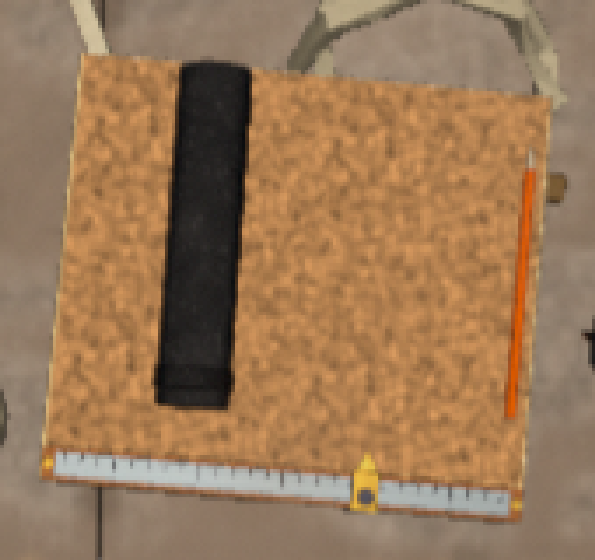

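View pics/crop2.png

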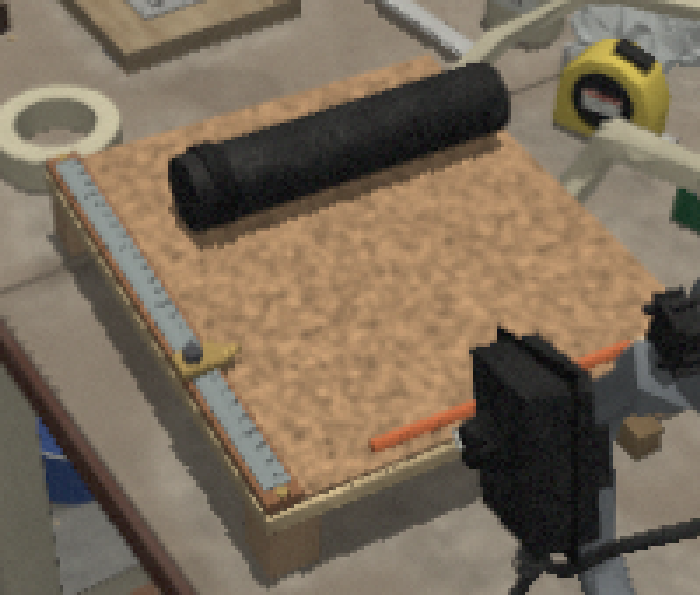

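```bash
python3 - <<'E'
from h import *
np.set_printoptions(precision=4,suppress=True)
cal=env.get_calibration("top")
f=lambda a:np.array(a)/3.5+[190,100]-0.5*(1-1/3.5)
cor=onplane(cal,f([(80,55),(550,98),(520,520),(42,478)]),0.05)
print(cor); 
tip=onplane(cal,f([(368,453)]),0.058)[0]; print("tip",tip)
img=cv2.imread("pics/top0.png"); g=img.max(2)
m=((g<60)*255).astype(np.uint8); mm=np.zeros_like(m); mm[105:225,225:270]=m[105:225,225:270]
n,l,st,_=cv2.connectedComponentsWithStats(mm); k=1+np.argmax(st[1:,4]); ys,xs=np.where(l==k); print(st[k])
r=cv2.minAreaRect(np.c_[xs,ys].astype(np.float32)); print(r)
# per-row left/right silhouettes -> axis: mid of tangent rays, plane at z=.072 approx
L=[];
for y in range(ys.min()+6,ys.max()-6,3):
    x=xs[ys==y]; L.append((x.min()-.5,y,x.max()+.5,y))
L=np.array(L)
for z in (.072,.080): 
    A=onplane(cal,L[:,:2],z);B=onplane(cal,L[:,2:],z);M=(A+B)/2
    v=cv2.fitLine(M[:,:2].astype(np.float32),cv2.DIST_HUBER,0,.01,.01).ravel();print(z,v,np.arctan(v[1]/v[0]),np.linalg.norm(A-B,axis=1).mean())
print(onplane(cal,[(np.mean(xs[ys==ys.min()]),ys.min()-.5),(np.mean(xs[ys==ys.max()]),ys.max()+.5)],.085))
C,_=ray(cal,[[0,0]]);print("cam",C)
d=np.load("pics/top0d.npy"); R=cv2.Rodrigues(cal["rvec"])[0]
yy,xx=np.mgrid[0:384:6,0:512:6]; C,D=ray(cal,np.c_[xx.ravel(),yy.ravel()]); P=C+D*d[yy.ravel(),xx.ravel()][:,None]
Q=P[(P[:,2]>.10)&(P[:,0]>.2)&(P[:,1]>-.35)&(P[:,0]<.8)]
for q in Q[np.argsort(-Q[:,1])][:60:3]: print(q)
for s in (-1,1):print(proj(cal,[[.1,.1*s,0]]))
print(img.shape)
E
```

```text
[[0.6311 0.2891 0.05  ]
 [0.6063 0.0038 0.05  ]
 [0.3516 0.0252 0.05  ]
 [0.3764 0.3095 0.05  ]]
tip [0.3914 0.1166 0.058 ]
[ 234  118   28   99 1990]
((247.60308837890625, 166.57371520996094), (21.305850982666016, 97.96124267578125), 4.134670734405518)
0.072 [ 0.9975 -0.0704  0.5208  0.2141] -0.07047945 0.04182142915300479
0.08 [ 0.9975 -0.0704  0.5198  0.2141] -0.07047889 0.04143070093400121
[[0.6183 0.2109 0.085 ]
 [0.417  0.2045 0.085 ]]
cam [0.4094 0.2149 0.9283]
[0.2524 0.5604 0.2995]
[0.2624 0.5572 0.3062]
[0.2607 0.5526 0.2992]
[0.2571 0.5431 0.2848]
[0.2518 0.5361 0.2636]
[0.2617 0.5077 0.3675]
[0.2616 0.4927 0.3676]
[0.2559 0.4815 0.3746]
[0.2534 0.4781 0.3659]
[0.2313 0.4761 0.3169]
[0.2484 0.4738 0.3744]
[0.2118 0.4713 0.3069]
[0.2837 0.4706 0.4728]
[0.2012 0.4701 0.3455]
[0.2816 0.4685 0.4657]
[0.2213 0.4672 0.3363]
[0.2388 0.4657 0.3905]
[0.2319 0.4651 0.391 ]
[0.2212 0.4646 0.3595]
[0.2032 0.4629 0.3061]
[[392.8651 364.4316]]
[[300.2858 364.6525]]
(384, 512, 3)
```

```bash
cat >> h.py <<'E'
TH=-0.084
BX=np.array([np.cos(TH),np.sin(TH),0]);BY=np.array([-np.sin(TH),np.cos(TH),0])
from scipy.spatial.transform import Rotation as Ro
Q=Ro.from_matrix(np.c_[-BX,BY,[0,0,-1]]).as_quat()
TIP=np.array([.3914,.1166,0])
def B(x,y,z): return TIP+BX*x+BY*y+np.array([0,0,z])
def tubeseg(img,cal):
    g=img.max(2)
E
python3 - <<'E'
from h import *
np.set_printoptions(precision=4,suppress=True)
cal=env.get_calibration("top")
d=np.load("pics/top0d.npy")
yy,xx=np.mgrid[0:384:5,0:512:5]; z=d[yy,xx].ravel();C,D=ray(cal,np.c_[xx.ravel(),yy.ravel()]); P=(C+D*z[:,None])[z>0]
for lo,hi in((.05,.02),(.02,0),(0,-.03),(-.03,-.06),(-.06,-.1),(-.1,-.15),(-.15,-.2)):
    S=P[(P[:,1]<lo)&(P[:,1]>hi)&(P[:,0]>.3)&(P[:,0]<.8)]; i=S[:,2].argmax(); print(lo,hi,S[i])
env.grip(0.0)
env.reach(B(.118,.118,.18),Q)
s=env.get_state();print(s["clock"],s["tcp_pos"],s["wrist_force"],s["joints"])
p,_=env.capture("wrist");cv2.imwrite("pics/w1.png",p[:,:,::-1])
p,_=env.capture("scene");cv2.imwrite("pics/s1.png",p[:,:,::-1])
E
```

```text
0.05 0.02 [0.6682 0.0445 0.0781]
0.02 0 [0.5575 0.0199 0.055 ]
0 -0.03 [ 0.4576 -0.0176  0.1374]
-0.03 -0.06 [ 0.4752 -0.059   0.1559]
-0.06 -0.1 [ 0.6266 -0.0982  0.2948]
-0.1 -0.15 [ 0.6287 -0.1327  0.3876]
-0.15 -0.2 [ 0.5146 -0.1502  0.3534]
2.425 [0.5186 0.225  0.1801] [ 0.0376  0.386  -0.1452] [ 0.327   0.4354  1.6629  0.0002  1.0432 -1.1605]
```

```bash
python3 -c "
import cv2,numpy as np
a=cv2.imread('pics/w1.png');b=cv2.imread('pics/s1.png')
cv2.imwrite('pics/ws1.png',cv2.resize(np.vstack([a,b]),(400*1,600)))"
```

```text
(no output)
```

View pics/w1.png

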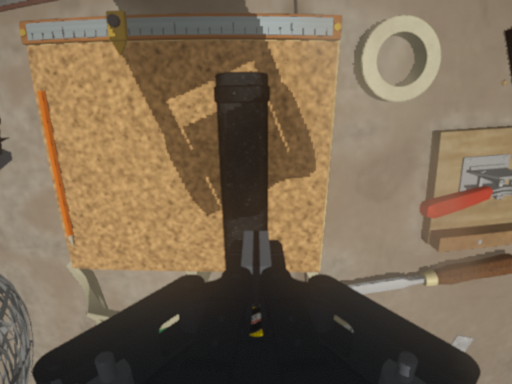

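View pics/s1.png

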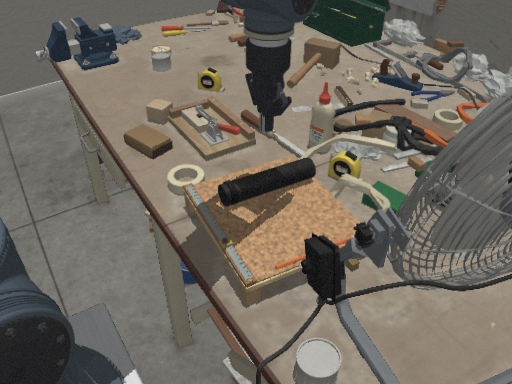

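```bash
python3 - <<'E'
from h import *
c=env.get_calibration("wrist");T=np.linalg.inv(c["tool_from_camera"])
for y in(-.015,-.01,0,.01,.015):
  for x in (0,.011):
    P=T@[x,y,0,1];print(x,y,cv2.projectPoints(P[None,:3],np.zeros(3),np.zeros(3),c["mtx"],np.array([c["k1"],0,0,0,0]))[0].ravel())
a=cv2.imread('pics/w1.png')[210:310,180:340];a=cv2.resize(a,None,fx=5,fy=5,interpolation=cv2.INTER_CUBIC);cv2.imwrite("pics/w1z.png",np.clip(a*2.5,0,255).astype(np.uint8))
E
```

```text
0 -0.015 [228.40066364 245.20714778]
0.011 -0.015 [227.76426545 227.75458859]
0 -0.01 [237.17997958 245.2279484 ]
0.011 -0.01 [236.74849281 227.77021279]
0 0 [254.75647364 245.24817023]
0.011 0 [254.73601226 227.78604638]
0 0.01 [272.33462994 245.23988047]
0.011 0.01 [272.7253026  227.78132095]
0 0.015 [281.1160235  245.22504159]
0.011 0.015 [281.71174338 227.77124636]
```

View pics/w1z.png

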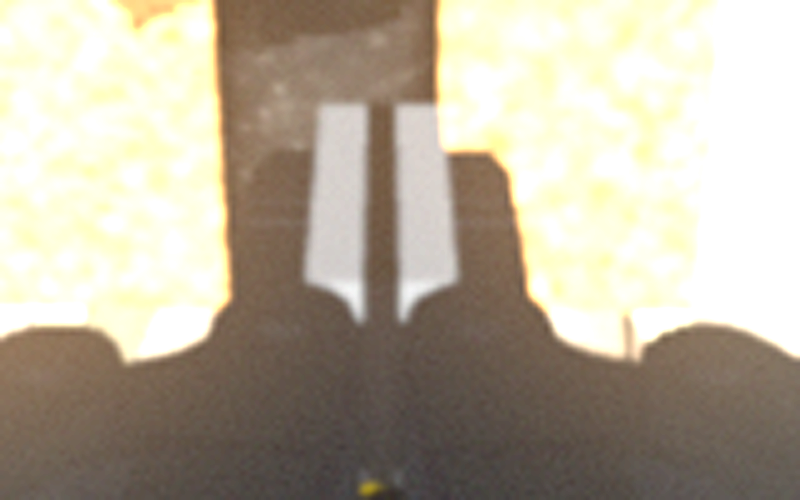

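```bash
cat >> h.py <<'E'
QA=Ro.from_matrix(np.c_[BY,BX,[0,0,-1]]).as_quat()   # tool x=+BY
QB=Ro.from_matrix(np.c_[-BY,-BX,[0,0,-1]]).as_quat()
def track(img,cal):
    "tube centre in tip frame from TOP picture (rgb), plus slope"
    P0=proj(cal,[B(.02,.15,.072),B(.02,-.05,.072),B(.22,-.05,.072),B(.22,.15,.072)])
    roi=np.zeros(img.shape[:2],np.uint8);cv2.fillConvexPoly(roi,np.int32(P0),1)
    return ((img.max(2)<60)&(roi>0)).astype(np.uint8)
E
python3 - <<'E'
from h import *
for q in (QA,QB): print(env.solve_ik(B(.118,.118,.13),q))
env.grip(0.35)
env.reach(B(.118,.117,.13),QA)
s=env.get_state();print(s["clock"],s["opening"],s["tcp_pos"],s["wrist_force"],s["joints"])
for n in("wrist","top"):
  p,_=env.capture(n);cv2.imwrite(f"pics/{n}2.png",p[:,:,::-1])
E
```

```text
[ 3.25635833e-01  5.00826433e-01  1.70130026e+00 -4.44089210e-16
  9.39465956e-01  4.09635833e-01]
[ 3.25635833e-01  5.00826433e-01  1.70130026e+00 -4.44089210e-16
  9.39465956e-01 -2.73195682e+00]
4.3167 0.3510979243364539 [0.51888217 0.22329266 0.13011221] [-0.90611722 -0.16192169 -0.15429896] [ 3.23977092e-01  4.99974003e-01  1.70241711e+00 -2.00684962e-05
  9.39027474e-01  4.06866677e-01]
```

View pics/wrist2.png

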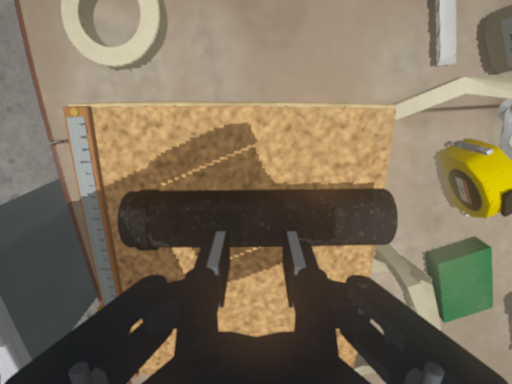

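View pics/top2.png

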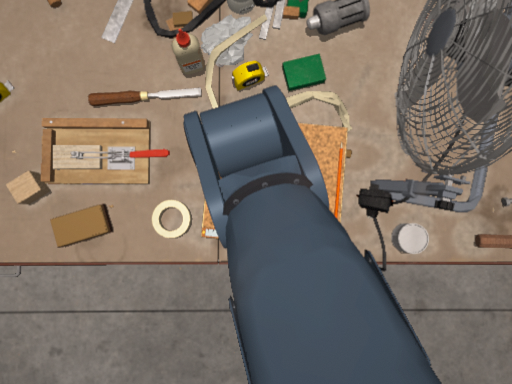

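```bash
cat >> h.py <<'E'
def wtrack(save=None):
    s=env.get_state(); p,_=env.capture("wrist")
    if save: cv2.imwrite(save,p[:,:,::-1])
    c=env.get_calibration("wrist"); return wan(p,s["tcp_pos"],s["tcp_rot"],c)
def wan(p,tp,tr,c):
    g=p.max(2); R=Ro.from_quat(tr).as_matrix(); T=c["tool_from_camera"]
    out=[]
    for col in list(range(150,196,5))+list(range(335,381,5)):
        d=(g[:,col]<62).astype(int); d=cv2.morphologyEx(d.astype(np.uint8)[:,None],cv2.MORPH_CLOSE,np.ones((9,1),np.uint8)).ravel()
        # longest dark run among those with thickness 40..75
        e=np.flatnonzero(np.diff(np.r_[0,d,0])); runs=[(a,b) for a,b in zip(e[::2],e[1::2]) if 38<b-a<80]
        if len(runs)<1: continue
        a,b=runs[0]
        u=cv2.undistortPoints(np.float64([[col,a-.5],[col,b-.5]]).reshape(-1,1,2),c["mtx"],np.array([c["k1"],0,0,0,0])).reshape(2,2)
        D=np.c_[u,[1,1]]; D/=np.linalg.norm(D,axis=1)[:,None]
        m=R@(T[:3,:3]@D.mean(0)); C=tp+R@T[:3,3]
        P=C+m*(.072-C[2])/m[2]-TIP; out.append((P@BX,P@BY,b-a))
    o=np.array(out)
    if len(o)<6: print("few",len(o)); return None
    k=np.polyfit(o[:,0],o[:,1],1); r=o[:,1]-np.polyval(k,o[:,0]); o=o[abs(r)<.004]
    k=np.polyfit(o[:,0],o[:,1],1)
    return round(float(np.polyval(k,.118)),4),round(float(k[0]),4),len(o),round(float(o[:,2].mean()),1)
E
python3 - <<'E'
from h import *
print(wtrack())
E
```

```text
(0.0682, -0.5909, 8, 59.6)
```

```bash
python3 - <<'E'
import cv2,numpy as np
p=cv2.imread("pics/wrist2.png")[:,:,::-1].astype(int)
for c in(165,190,340,370):
  print(c,[(y,tuple(p[y,c])) for y in range(176,270,6)])
E
```

```text
165 [(176, (np.int64(140), np.int64(109), np.int64(70))), (182, (np.int64(146), np.int64(113), np.int64(73))), (188, (np.int64(134), np.int64(103), np.int64(67))), (194, (np.int64(49), np.int64(38), np.int64(27))), (200, (np.int64(48), np.int64(38), np.int64(29))), (206, (np.int64(49), np.int64(42), np.int64(34))), (212, (np.int64(49), np.int64(42), np.int64(36))), (218, (np.int64(48), np.int64(40), np.int64(35))), (224, (np.int64(46), np.int64(40), np.int64(34))), (230, (np.int64(47), np.int64(40), np.int64(34))), (236, (np.int64(46), np.int64(40), np.int64(35))), (242, (np.int64(49), np.int64(42), np.int64(35))), (248, (np.int64(111), np.int64(84), np.int64(55))), (254, (np.int64(126), np.int64(97), np.int64(64))), (260, (np.int64(127), np.int64(98), np.int64(65))), (266, (np.int64(125), np.int64(96), np.int64(62)))]
190 [(176, (np.int64(135), np.int64(103), np.int64(66))), (182, (np.int64(126), np.int64(97), np.int64(62))), (188, (np.int64(116), np.int64(89), np.int64(58))), (194, (np.int64(44), np.int64(33), np.int64(23))), (200, (np.int64(45), np.int64(36), np.int64(28))), (206,
[... 1538 characters left out ...]
int64(75), np.int64(51))), (194, (np.int64(65), np.int64(52), np.int64(40))), (200, (np.int64(66), np.int64(56), np.int64(45))), (206, (np.int64(69), np.int64(60), np.int64(50))), (212, (np.int64(83), np.int64(77), np.int64(68))), (218, (np.int64(72), np.int64(64), np.int64(56))), (224, (np.int64(72), np.int64(65), np.int64(57))), (230, (np.int64(73), np.int64(65), np.int64(58))), (236, (np.int64(72), np.int64(63), np.int64(56))), (242, (np.int64(67), np.int64(59), np.int64(50))), (248, (np.int64(198), np.int64(160), np.int64(109))), (254, (np.int64(171), np.int64(135), np.int64(91))), (260, (np.int64(188), np.int64(151), np.int64(101))), (266, (np.int64(200), np.int64(161), np.int64(111)))]
```

Use max < 90 as the threshold.

```bash
sed -i 's/(g\[:,col\]<62)/(g[:,col]<90)/' h.py; python3 - <<'E'
from h import *
print(wtrack(),env.get_state()["clock"])
E
```

```text
(0.1084, 0.0159, 20, 56.2) 4.5167
```

```bash
cat >> h.py <<'E'
def stroke(yc,d,off,f=5,extra=.0,xb=.118,rate=.04):
    "tube at yc, finger starts at yc+off, travels 2d"
    env.move_linear(B(xb,yc+off,.125),QA,rate=.12)
    hit=env.move_linear(B(xb,yc+off,.080),QA,rate=.03,until_force=f)
    s=env.get_state(); z=s["tcp_pos"][2]; print("hit",hit,"z",round(z,4),"F",s["wrist_force"].round(1))
    if not hit or z<.076: env.move_linear(B(xb,yc+off,.125),QA); return
    z-=extra
    env.move_linear(B(xb,yc+off-2*d,z),QA,rate=rate)
    s=env.get_state(); print("end F",s["wrist_force"].round(1),"z",s["tcp_pos"][2].round(4))
    env.dwell(.15)
    env.move_linear(B(xb,yc+off-2*d,.125),QA,rate=.1)
E
python3 - <<'E'
from h import *
stroke(.1084,.014,.008)
print(wtrack("pics/w3.png"),env.get_state()["clock"])
E
```

```text
hit True z 0.0933 F [-2.6  0.8  8.4]
end F [-1.2 -1.   5.1] z 0.0935
(0.0944, 0.0165, 20, 58.7) 7.3
```

View pics/w3.png

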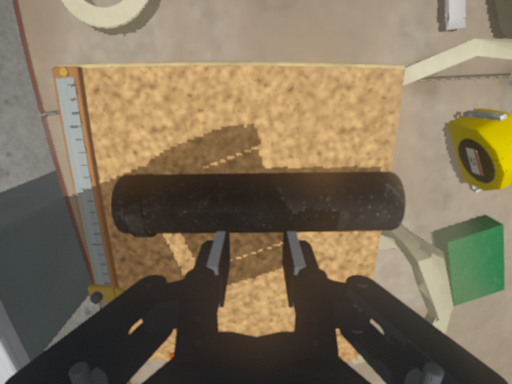

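The first stroke rolled the tube 14 mm with no skid or turn: it lies at rows 173–233, with the pointer visible at about (100,293). I'll continue with the same stroke, checking after each one.

```bash
python3 - <<'E'
from h import *
y=.0944
for i in range(4):
    stroke(y,.018,.009)
    t=wtrack(f"pics/w4_{i}.png"); print(t,env.get_state()["clock"])
    if t is None or abs(t[1])>.06 or not(.012<y-t[0]<.024): break
    y=t[0]
E
```

```text
hit True z 0.0932 F [-2.   1.1  8.3]
end F [ 0.3 -0.5  5.2] z 0.0934
(0.0764, 0.0165, 20, 58.5) 10.3083
hit True z 0.0932 F [-2.3  1.   8.2]
end F [ 0.1 -0.3  6. ] z 0.0934
(0.0587, 0.0159, 20, 59.0) 13.3417
hit True z 0.0932 F [-1.4  0.7  8. ]
end F [ 0.5 -1.6  5.9] z 0.0934
(0.0409, 0.0127, 20, 58.9) 16.375
hit True z 0.0932 F [-2.3  0.1  8. ]
end F [ 0.2 -0.4  6.1] z 0.0934
(0.0231, 0.012, 20, 58.5) 19.4083
```

```bash
python3 - <<'E'
from h import *
stroke(.0231,.016,.008)
print(wtrack("pics/w5.png"),env.get_state()["clock"])
env.move_linear(B(.118,.06,.22),QA,rate=.2)
env.reach(np.array([.226,.502,.231]),QA)
p,_=env.capture("top");cv2.imwrite("pics/top5.png",p[:,:,::-1])
c=p[100:260,190:360]; cv2.imwrite("pics/crop5.png",cv2.resize(c,None,fx=3.5,fy=3.5,interpolation=cv2.INTER_NEAREST)[:,:,::-1])
print(env.get_state()["clock"])
E
```

```text
hit True z 0.0933 F [-2.1  1.   9.4]
end F [-0.4 -0.5  6.5] z 0.0934
(0.0072, 0.0121, 20, 58.7) 22.3333
24.725
```

View pics/crop5.png

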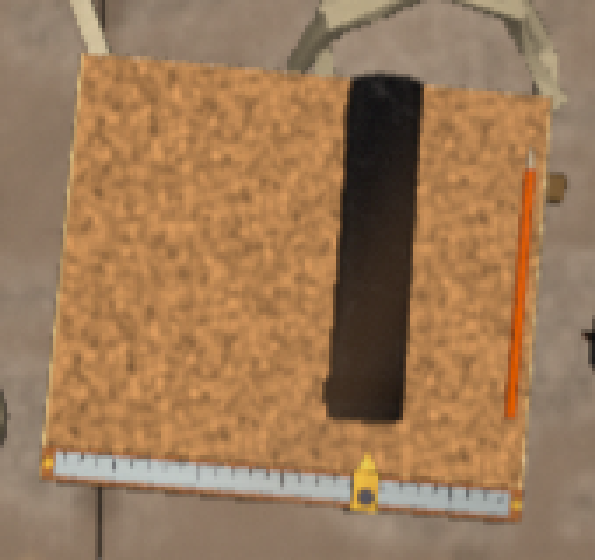

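```bash
cat > tt.py <<'E'
from h import *
def toptrack(f):
    cal=env.get_calibration("top"); g=cv2.imread(f).max(2); L=[]
    for y in range(130,212,3):
        x=np.flatnonzero(g[y,225:330]<90)+225
        if len(x)>10: L.append((x.min()-.5,y,x.max()+.5))
    L=np.array(L)
    def un(a):
        C,D=ray(cal,a); return C,D/np.linalg.norm(D,axis=1)[:,None]
    C,a=un(L[:,[0,1]]);_,b=un(L[:,[2,1]]); m=a+b; P=C+m*((.072-C[2])/m[:,2])[:,None]-TIP
    k=np.polyfit(P@BX,P@BY,1); return np.polyval(k,.118),k[0],(L[:,2]-L[:,0]).mean()
E
python3 - <<'E'
from tt import *
print(toptrack("pics/top0.png"),toptrack("pics/top5.png"))
E
```

```text
(np.float64(0.10783693604704374), np.float64(0.011699074412608085), np.float64(21.5)) (np.float64(0.007048586272871218), np.float64(0.01397984551118542), np.float64(21.25))
```

Top and wrist agree: the tube is about 7 mm short of the pointer. One last short stroke.

```bash
python3 - <<'E'
from tt import *
env.reach(B(.118,.03,.18),QA)
stroke(.0071,.0071,.004)
print(wtrack("pics/w6.png"),env.get_state()["clock"])
env.move_linear(B(.118,.05,.22),QA,rate=.2)
env.reach(np.array([.226,.502,.231]),QA)
p,_=env.capture("top");cv2.imwrite("pics/top6.png",p[:,:,::-1])
c=p[100:260,190:360]; cv2.imwrite("pics/crop6.png",cv2.resize(c,None,fx=3.5,fy=3.5,interpolation=cv2.INTER_NEAREST)[:,:,::-1])
print(toptrack("pics/top6.png"),env.get_state()["clock"])
E
```

```text
hit True z 0.0935 F [-1.   1.2  6.2]
end F [0.2 0.5 4.8] z 0.0935
(0.0003, 0.0123, 20, 58.0) 29.2417
(np.float64(-3.306014202509341e-05), np.float64(0.015553524903298489), np.float64(21.357142857142858)) 31.6333
```

View pics/crop6.png

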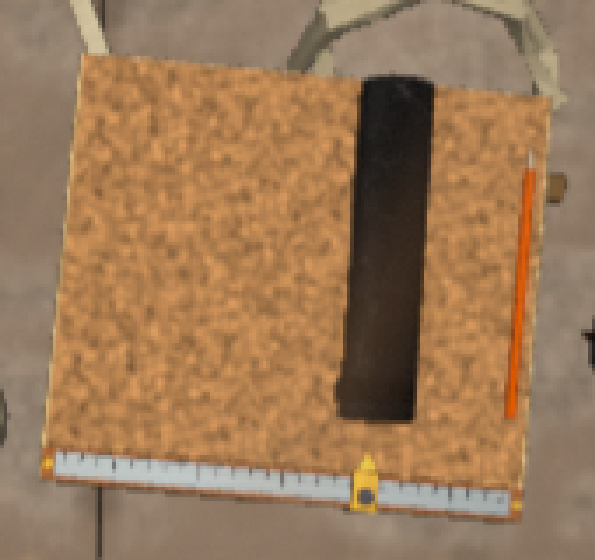

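The tube's near-end midpoint is at about (377,420), in line with the pointer tip at (368,455) along the board's tilt. The pointer and pencil haven't moved, so I'm handing in.

```bash
python3 -c "
from bench import env
env.job_done();print(env.get_state()['clock'])"
```

```text
the job is handed in; nothing more can be done
the job is handed in; nothing more can be done
```

I rolled the tube about 108 mm to the pointer and handed the job in at about 32 s of the 58 s allowed; the hand-in gives no verdict.

- **Method:** seven short strokes on top of the tube, with the pads partly open along its axis and pressing with about 5–9 N. The fingertips stayed at about 93 mm, level with the tube's top. After each stroke I lifted off and measured the tube's position with the wrist camera.
- **Centre line:** in the last check, the tube was 0.3 mm from the pointer's line by the wrist camera and 0.0 mm by the top camera. The cameras are only calibrated to about 2 mm, and the limit is 10 mm.
- **Square across the board:** the tube's axis was 0.012–0.016 rad off, against a limit of 0.12.
- **Surroundings:** the pointer and pencil show at the same pixels in the top picture as at the start, and the gripper was well clear. I did not measure the other bench items, but the arm never worked near them.

No check failed, and the two cameras agreed to within 1 mm.

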